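Sweep the loose pipe fittings off the board into the tray

ROBOT

A 6-joint arm with a two-finger parallel gripper is mounted at the origin on the work surface. World frame = base frame: x ahead of the robot, y to its left, z up, the work surface at z = 0. Lengths are in m, angles in rad, forces in N, time in s.
With the tool pointing down it reaches from about 0.375 to 0.9 m from the base axis. Payload 3.1 kg.
Tool frame: the origin (TCP) lies between the finger pads; the fingertips stand 8 mm ahead of it and the grasp point (between the pads) lies 11 mm behind it; z points along the fingers, y is the line along which they close (so a half turn about z gives the same grasp; the last joint's range is limited). The gripper opens to 85 mm and grips with 20 to 120 N. Pads are 22 mm wide; open, the fingers measure 114 mm over their backs; the gripper's body (76 mm by 85 mm) begins 54 mm behind the grasp point. The pads swing forward as they close: fully open they stand 13 mm farther back than shut.
Start: joints at [-1.381, 0.527, 1.433, -0, 1.181, -0.178], TCP at [0.225, -0.583, 0.239] pointing down, gripper open.
Joint ranges: [-3.08, 3.08], [-0.75, 2.2], [0.22, 2.44], [-1.43, 4.57], [0, 2.65], [-2.85, 2.85]. Speed limits (rad/s): [2.79, 2.79, 3.14, 3.14, 3.14, 3.14].

INTERFACE

Orientations are given as a unit quaternion [x, y, z, w].
In Python, from station import readout, cams, sign_off gives the robot as it stands.
- The arm moves only by the tool send_rows, never from a script. Its argument "commands" is text: rows parted by semicolons, each of 5 numbers parted by spaces: the finger opening in mm, from 0 to 85.4, then the shift along the tool's x, y, z each as a share of 0.02 m, from -1 to 1, then the turn about the tool's z as a share of 4 degrees, from -1 to 1. In form: grip dx dy dz spin; .... A call has 1 to 20 rows; each row shifts and turns the commanded pose from where the row before left it, along the tool's axes as they then stand; what a row does not reach is not made up. A row lasts 1/12 s, in which the tool goes at most 41.7 mm and 7.16 degrees, less where a joint would pass 70% of its speed; a pose out of reach is approached as far as the arm can. A call with a number of a shift or a turn outside -1 to 1 is refused whole. A call with a gripper value outside its range is refused whole. The fingers move at their own pace and stop on an object; "grip_force" is the grip in N (left out, the last holds). Time passes only in rows, so rows that do not move let the fingers close. It gives the time, the measured TCP pose, the force, the opening and the grip force at its end, in the units of the state.
- readout.sense(): the state, without advancing time (a new reading comes with each control period).
- cams.snapshot(name): name is "scene" or "top" or "wrist"; returns a dict with "pixels" (420x560x3 uint8, red, green, blue), "intrinsics" (3x3 intrinsics, pixels), "eye" and "rotation" of the camera in the world. Camera axes: x right, y down, z forward; pixel columns grow to the right and rows downward; lengths in m; the calibration is good to about 2 mm. A picture is of the moment at which its call begins. There is no depth.
- sign_off(): hands the job in; it is judged then, once.
The state is a dict: "t": time; "q": joint angles; "qd": joint speeds; "tau": joint torques, N m; "tcp_pos": TCP position; "tool_rot": TCP orientation; "force": force on the tool from outside, world axes, zero at the start; "ft_torque": the same for the moment, N m; "finger_gap": opening from 0.0 (shut) to 1.0 (fully open); "gripper_force": force on a finger pad.
Only numpy, scipy, OpenCV 4.12 (cv2) and the standard library are available. Lean on these libraries where they do the work, as an engineer would, in place of code of your own. Each camera call takes 0.05 s, during which the arm holds its last target. There are 200 camera calls.

TASK

Clear the loose fittings off the plywood board: with the fingertips, sweep the two brass hexagon nuts and the black pipe-clamp half along the board and over its end into the open steel tray that is tucked under that end. Slide them at a steady pace, do not pick them up or flick them, and leave the sample jar, the pump rotor and the wrench standing or lying where they are on the board.

Things in the scene. Friction and masses are not known exactly. Their poses are not given: they have to be found in the camera images.
- board: plywood board, fixed, 300 mm (own x) by 480 mm (own y), 18 mm thick, on bearers: top 88 mm above the bench, underside 70 mm. Origin: on the bench surface (z = 0) under the board's centre; own x points away from the robot (yaw up to 9 degrees either way); the ends are at own y = +240 and -240 mm. No raised edges
- tray: open stainless-steel tray, fixed, empty, 240 mm (own x) by 140 mm (own y), 60 mm high, walls 3 mm. Stands on the bench at one end of the board (+y or -y, varies), square to it, long wall tucked 12 mm under the board's end, so that what goes over the end within the tray's length drops 85 mm into it. Its middle is 10 to 50 mm nearer the robot than the board's. Origin: centre of its underside
- case: closed flat grey plastic spares case, fixed, 220 mm by 105 mm, 50 mm high, standing on the bench at the other end of the board; nothing goes there. Origin: centre of its underside
- nut_a: first brass hexagon union nut lying flat, 36 mm across flats, 42 mm across corners, 20 mm high, about 90 g. Origin: centre of its underside; z up. Loose on the board; stands at any yaw
- nut_b: second brass hexagon union nut lying flat, 36 mm across flats, 42 mm across corners, 20 mm high, about 90 g. Origin: centre of its underside; z up. Loose on the board; stands at any yaw. Same as the first
- clamp: half of a black plastic pipe clamp: a rectangular block 36 mm (own x) by 30 mm (own y), 20 mm high with upright sides and a half-round groove across the middle of its top; about 40 g. Origin: centre of its underside; z up. Loose on the board, at any yaw
- jar: small clear sample jar with a white lid, 48 mm in diameter, 50 mm tall, standing on the far part of the board near one end. Loose; leave alone. Origin: centre of its underside
- rotor: roller rotor of a peristaltic pump: two black discs 56 mm in diameter with white rollers between and a steel stub shaft on top, 46 mm tall, standing on the far part of the board near the other end. Loose; leave alone. Origin: centre of its underside
- wrench: steel wrench 160 mm long lying along the far edge of the board. Loose; leave alone. Origin: on the board below the tool's middle, x along the tool

How it is judged:
By the outcome, as a careful person would: the job done as asked, in the order asked, and still so for the second after the job is handed in, with the robot touching nothing.
It also fails if it takes over 64 s, if anything falls off the work surface, if the arm or the gripper's body presses on something with over 40 N, if the wrist force passes 120 N, or if a joint passes its speed limit or range.

## Working session

There is one attempt and no reset: what is moved stays moved. The work goes in short steps, Python scripts to look and compute and a tool call to move; the robot and the scene stay as the last step left them, time stands still between calls to the robot, and variables do not carry over. Pictures are saved under pics/ and viewed, at most 10 in all, crops included, and the job is handed in when it is done.

Besides the shell and the picture viewer there is one more tool, called in YAML: its name, and indented under it one key for each argument. send_rows: Moves the arm, as the interface text tells. Its arguments: {"type":"object","properties":{"commands":{"type":"string"},"grip_force":{"type":"number"}},"required":["commands"]}

```bash
mkdir -p pics
python3 - <<'E'
from station import readout,cams
import cv2
for n in ["top","scene"]:
    s=cams.snapshot(n); cv2.imwrite(f"pics/{n}0.png",s["pixels"][:,:,::-1]); print(n,s["intrinsics"],s["eye"],s["rotation"])
s=readout.sense();print(s["t"],s["tcp_pos"],s["tool_rot"],s["force"])
E
```

```text
top [[511.81479618   0.         280.79583112]
 [  0.         511.81479618 214.27417834]
 [  0.           0.           1.        ]] [0.42827838 0.03529616 1.19881767] [ 0.70929489 -0.70061693  0.06553241 -0.04173947]
scene [[532.18165572   0.         278.55172846]
 [  0.         532.18165572 204.64989912]
 [  0.           0.           1.        ]] [1.15007505 0.09792311 0.97418652] [ 0.6466375   0.71582755 -0.19776454 -0.17418393]
0.1 [ 0.2245951  -0.58257153  0.2384344 ] [ 9.83146864e-01  1.82814892e-01 -1.52548679e-05 -9.79584720e-04] [-0.85060434  0.30872461  0.41473772]
```

View pics/top0.png

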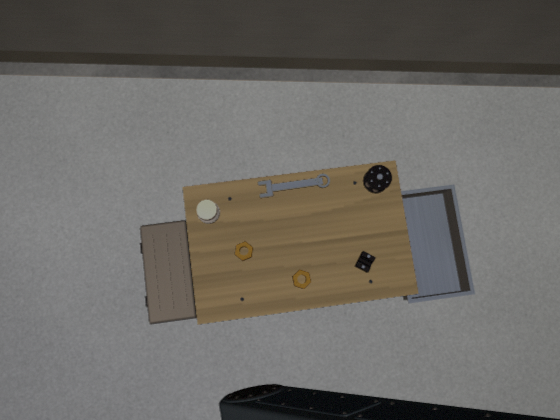

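View pics/scene0.png

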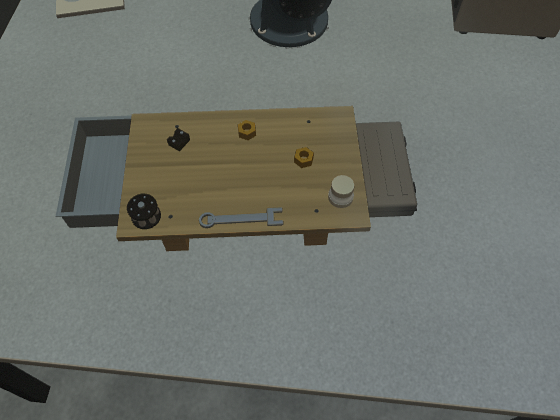

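The top view shows the nuts at (244,251) and (302,279), the clamp at (365,262), the rotor at (377,179), the jar at (207,211) and the wrench at about (295,186). The tray is on the right, at the -y end. The scene view agrees with this.

```bash
cat > h.py <<'E'
import numpy as np,cv2
from scipy.spatial.transform import Rotation as R
def ray(s,uv,z):
    d=R.from_quat(s["rotation"]).as_matrix()@np.linalg.inv(s["intrinsics"])@np.array([uv[0],uv[1],1.]); e=np.array(s["eye"]); return (e+d*(z-e[2])/d[2])[:2]
def blobs(im,kind,amin=40):
    h=cv2.cvtColor(im,cv2.COLOR_RGB2HSV)
    m=cv2.inRange(h,(8,170,60),(30,255,255)) if kind=="brass" else cv2.inRange(h,(0,0,0),(180,255,48))
    c,_=cv2.findContours(m,cv2.RETR_EXTERNAL,cv2.CHAIN_APPROX_NONE)
    return [(cv2.minAreaRect(k),cv2.contourArea(k)) for k in c if cv2.contourArea(k)>amin]
E
python3 - <<'E'
from h import *
from station import cams
s=cams.snapshot("top");im=s["pixels"]
P=[ray(s,p,.088) for p in [(184,186),(395,161),(417,296),(198,323)]]
c=np.mean(P,0); y=(P[0]+P[3]-P[1]-P[2]);y/=np.linalg.norm(y);x=np.array([y[1],-y[0]])
yaw=np.arctan2(x[1],x[0]);print("corners",P,"c",c,"yaw",np.degrees(yaw))
def own(p):return np.round([(p-c)@x*1000,(p-c)@y*1000])
for k,lo in(("brass",40),("black",60)):
  for r,a in blobs(im,k,lo):
    p=ray(s,r[0],.108); print(k,np.round(r[0]),np.round(r[1],1),round(r[2]),a,p,own(p))
for n,p,z in [("tray",(404,190),.06),("tray",(455,186),.06),("tray",(471,293),.06),("tray",(407,301),.06),("jar",(206,210),.138),("rotor",(377,179),.13),("wr",(265,195),.09),("wr",(323,187),.09)]:print(n,ray(s,p,z),own(ray(s,p,z)))
E
```

```text
corners [array([0.65832901, 0.2123813 ]), array([ 0.72367967, -0.25731153]), array([ 0.42406728, -0.29802102]), array([0.3631975 , 0.17166844])] c [ 0.54231836 -0.0428207 ] yaw 7.652733433556511
brass [301. 279.] [15.6 17.7] 45 207.5 [ 0.45791586 -0.04542839] [-84.   9.]
brass [244. 250.] [17.  16.1] 27 202.5 [0.51652203 0.07733278] [-10. 123.]
black [390. 402.] [ 35. 339.] 90 6402.0 [ 0.20917454 -0.22826153] [-355. -139.]
black [365. 261.] [13.9 17. ] 27 199.0 [ 0.49641009 -0.18108933] [ -64. -131.]
black [377. 179.] [24.  27.6] 45 546.5 [ 0.67755075 -0.2117783 ] [ 112. -185.]
black [548.  68.] [ 9. 23.] 90 83.0 [ 0.94373079 -0.61095515] [ 322. -617.]
tray [ 0.66326355 -0.28379483] [  88. -255.]
tray [ 0.67460892 -0.40235314] [  83. -374.]
tray [ 0.43171571 -0.42814704] [-161. -367.]
tray [ 0.41281446 -0.28373052] [-160. -222.]
jar [0.59759954 0.1567631 ] [ 81. 190.]
rotor [ 0.67196395 -0.20624321] [ 107. -179.]
wr [0.64069741 0.03392543] [108.  63.]
wr [ 0.66083885 -0.09434573] [111. -67.]
```

send_rows:
  commands: "25 0 0 0 -1;25 0 0 0 -1;25 0 0 0 -1;25 0 0 0 -1;25 0 0 0 -1;25 0 0 0 -1;25 0 0 0 -1;25 0 0 0 -1;25 0 0 0 -1;25 0 0 0 -1;25 0 0 0 -1;25 0 0 0 -1;25 0 0 0 -1;25 0 0 0 -1;25 0 0 0 -1;25 0 0 0 -1;25 0 0 0 -1;25 0 0 0 -1;25 0 0 0 -1;25 0 0 0 -0.13"

```text
t: 1.82
tcp_pos: [0.2247, -0.5829, 0.2389]
tool_rot: [0.658, 0.753, 0.0, -0.0]
force: [0.2, -0.0, 0.5]
finger_gap: 0.292
gripper_force: 0.0
```

send_rows:
  commands: "25 1 0.77 0 0;25 1 0.77 0 0;25 1 0.77 0 0;25 1 0.77 0 0;25 1 0.77 0 0;25 1 0.77 0 0;25 1 0.77 0 0;25 1 0.77 0 0;25 1 0.77 0 0;25 1 0.77 0 0;25 1 0.77 0 0;25 1 0.77 0 0;25 1 0.77 0 0;25 1 0.77 0 0;25 1 0.77 0 0;25 1 0.77 0 0;25 1 0.77 0 0;25 1 0.77 0 0;25 1 0.77 0 0;25 1 0.77 0 0"

```text
t: 3.48
tcp_pos: [0.4776, -0.1448, 0.2393]
tool_rot: [0.659, 0.752, -0.0, -0.0]
force: [-0.2, -0.1, -0.2]
finger_gap: 0.292
gripper_force: 0.0
```

send_rows:
  commands: "25 0.9 0.75 0 0;25 0 0 0 0;25 0 0 0 0"

```text
t: 3.73
tcp_pos: [0.4899, -0.1253, 0.2392]
tool_rot: [0.658, 0.753, -0.0, -0.0]
force: [-0.2, -0.8, -0.2]
finger_gap: 0.294
gripper_force: 0.0
```

```bash
cat >> h.py <<'E'
C=np.array([.5423,-.0428]);a=np.radians(7.65);X=np.array([np.cos(a),np.sin(a)]);Y=np.array([-X[1],X[0]])
def own(p):
    d=np.asarray(p)[:2]-C; return np.round([d@X*1000,d@Y*1000],1)
def st():
    from station import readout
    s=readout.sense(); M=R.from_quat(s["tool_rot"]).as_matrix()
    print(round(s["t"],2),"own",own(s["tcp_pos"]),"z",round(s["tcp_pos"][2],4),"xang",np.degrees(np.arctan2(M[1,0],M[0,0])),"F",np.round(s["force"],1),s["finger_gap"])
E
python3 - <<'E'
from h import *
from station import cams
st()
s=cams.snapshot("wrist");cv2.imwrite("pics/w1.png",s["pixels"][:,:,::-1])
for k in("brass","black"):
  for r,a_ in blobs(s["pixels"],k,150): print(k,np.round(r[0]),np.round(r[1]),a_,own(ray(s,r[0],.108)))
E
```

```text
3.73 own [-62.9 -74.8] z 0.2392 xang 97.69186643664666 F [-0.2 -0.8 -0.2] 0.2941442834032288
black [455. 309.] [47. 56.] 2070.0 [ 125.  -199.4]
black [432. 282.] [22. 49.] 333.5 [  94.8 -165.8]
black [282. 328.] [537. 183.] 38761.0 [ -62.1 -223.8]
```

View pics/w1.png

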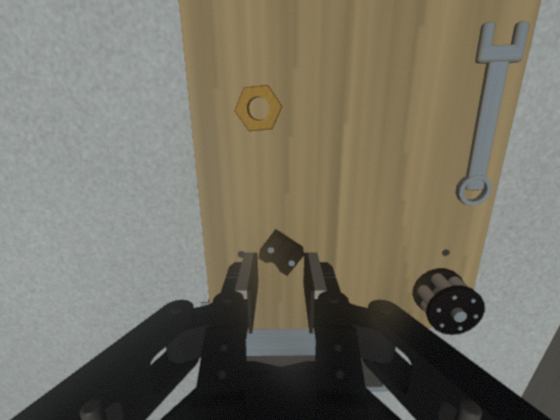

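The wrist view shows the clamp at (283,251), in front of the two fingertips, with nut a at (258,108). The rotor at (450,300) and the wrench are well to the right.

Run:
```python
from h import *
from station import cams
s=cams.snapshot("wrist");print(own(s["eye"]),s["eye"][2])
for n,p,z in [("clamp",(283,252),.103),("nuta",(258,107),.108),("edge L",(190,100),.088),("edge R end",(500,200),.088)]:print(n,own(ray(s,p,z)))
```

```text
[-63.8   7.5] 0.37501669068514354
clamp [ -61.2 -133.9]
nuta [-83.    6.8]
edge L [-146.3   12.9]
edge R end [159.3 -82.9]
```

send_rows:
  commands: "25 0 0 1 0;25 0 0 1 0;25 0 0 1 0;25 0 0 1 0;25 0 0 1 0;25 0 0 0.7 0;25 0 0 0.3 0;25 0 0 0 0;25 0 0 0 0"

```text
t: 4.58
tcp_pos: [0.4896, -0.127, 0.1195]
tool_rot: [0.659, 0.752, -0.0, 0.0]
force: [-0.3, 0.3, -0.0]
finger_gap: 0.293
gripper_force: 0.0
```

send_rows:
  commands: "25 0 0 0.1 0;25 0 0 0.1 0;25 0 0 0 0"

```text
t: 4.83
tcp_pos: [0.4899, -0.1264, 0.1158]
tool_rot: [0.659, 0.752, 0.0, 0.001]
force: [-0.3, 0.8, -0.4]
finger_gap: 0.292
gripper_force: 0.0
```

send_rows:
  commands: "25 0 0 0.1 0;25 0 0 0.1 0;25 0 0 0 0"

```text
t: 5.08
tcp_pos: [0.4896, -0.126, 0.1111]
tool_rot: [0.659, 0.752, -0.0, -0.0]
force: [-0.0, 0.5, -0.7]
finger_gap: 0.286
gripper_force: 0.0
```

send_rows:
  commands: "25 0 0 0.1 0;25 0 0 0.1 0;25 0 0 0 0"

```text
t: 5.33
tcp_pos: [0.4895, -0.126, 0.1069]
tool_rot: [0.659, 0.752, -0.0, -0.0]
force: [0.8, 0.5, -0.1]
finger_gap: 0.291
gripper_force: 0.0
```

Run:
```python
from h import *
from station import cams
st()
s=cams.snapshot("scene");im=s["pixels"][60:270,40:440,::-1];cv2.imwrite("pics/s1.png",cv2.resize(im,None,fx=2,fy=2,interpolation=2))
```

```text
5.33 own [-63.5 -75.4] z 0.1069 xang 97.59733492762025 F [ 0.8  0.5 -0.1] 0.2905553493896639
```

View pics/s1.png

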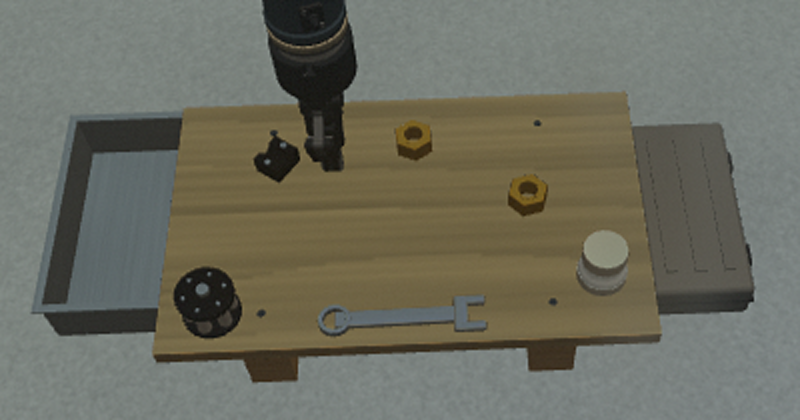

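The fingertips are between the clamp (crop 277,157) and nut a (413,138), with clear board ahead to the tray on the left. Next I'll lower 4 mm and sweep the clamp.

send_rows:
  commands: "25 0 0 0.1 0;25 0 0 0.1 0;25 -0.2 0 0 0;25 -0.4 0 0 0;25 -0.4 0 0 0;25 -0.4 0 0 0;25 -0.4 0 0 0;25 -0.4 0 0 0;25 -0.4 0 0 0;25 -0.4 0 0 0;25 -0.4 0 0 0;25 -0.4 0 0 0;25 -0.4 0 0 0;25 -0.4 0 0 0"

```text
t: 6.55
tcp_pos: [0.5019, -0.2181, 0.1033]
tool_rot: [0.659, 0.752, 0.0, -0.0]
force: [0.0, 0.1, -0.0]
finger_gap: 0.293
gripper_force: 0.2
```

Run:
```python
from h import *
from station import cams
st()
s=cams.snapshot("top");
for r,a_ in blobs(s["pixels"],"black",40): print(np.round(r[0]),np.round(r[1]),a_,own(ray(s,r[0],.105)))
```

```text
6.55 own [ -63.4 -168.4] z 0.1033 xang 97.59480300406342 F [ 0.   0.1 -0. ] 0.2933035753224454
[265. 405.] [18. 56.] 751.5 [-328.5  114.4]
[356. 314.] [210. 345.] 8375.5 [-171.2  -95.9]
[377. 179.] [24. 28.] 499.0 [ 112.1 -186.2]
```

Continuing over the end.

send_rows:
  commands: "25 -0.4 0 0 0;25 -0.4 0 0 0;25 -0.4 0 0 0;25 -0.4 0 0 0;25 -0.4 0 0 0;25 -0.4 0 0 0;25 -0.4 0 0 0;25 -0.4 0 0 0;25 -0.4 0 0 0;25 -0.4 0 0 0;25 -0.4 0 0 0;25 0 0 0 0;25 0 0 0 0;25 0 0 0 0"

```text
t: 7.77
tcp_pos: [0.5132, -0.3042, 0.1032]
tool_rot: [0.659, 0.752, 0.0, -0.0]
force: [-0.1, 0.0, 1.1]
finger_gap: 0.295
gripper_force: 0.0
```

Run:
```python
from h import *
from station import cams
st()
s=cams.snapshot("scene");im=s["pixels"][60:270,40:440,::-1];cv2.imwrite("pics/s2.png",cv2.resize(im,None,fx=2,fy=2,interpolation=2))
```

```text
7.77 own [ -63.6 -255.2] z 0.1032 xang 97.59611870908805 F [-0.1  0.   1.1] 0.2945212812789843
```

View pics/s2.png

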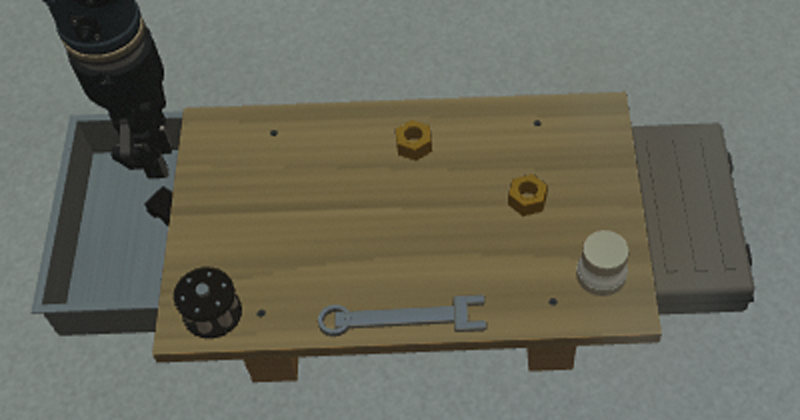

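The clamp is in the tray (crop 160,205), and everything else is where it was. Next is nut a.

send_rows:
  commands: "25 0 0 -1 0;25 0 0 -1 0;25 0 0 -1 0;25 1 -0.07 0 0;25 1 -0.07 0 0;25 1 -0.07 0 0;25 1 -0.07 0 0;25 1 -0.07 0 0;25 1 -0.07 0 0;25 1 -0.07 0 0;25 1 -0.07 0 0;25 1 -0.07 0 0;25 1 -0.07 0 0;25 1 -0.07 0 0;25 1 -0.07 0 0;25 1 -0.07 0 0;25 1 -0.07 0 0;25 1 -0.07 0 0;25 0.5 0 0 0;25 0 0 0 0"

```text
t: 9.48
tcp_pos: [0.4505, 0.0019, 0.1634]
tool_rot: [0.658, 0.753, -0.0, -0.001]
force: [0.1, 0.3, 0.3]
finger_gap: 0.294
gripper_force: 0.0
```

send_rows:
  commands: "25 0 0 1 0;25 0 0 1 0;25 0 0 0.7 0;25 0 0 0.3 0;25 0 0 0 0;25 -0.2 0 0 0;25 -0.4 0 0 0;25 -0.4 0 0 0;25 -0.4 0 0 0;25 -0.4 0 0 0;25 -0.4 0 0 0;25 -0.4 0 0 0;25 -0.4 0 0 0;25 -0.4 0 0 0"

```text
t: 10.65
tcp_pos: [0.4607, -0.0683, 0.1034]
tool_rot: [0.659, 0.752, 0.0, -0.0]
force: [-0.4, 1.2, 0.2]
finger_gap: 0.297
gripper_force: 1.1
```

Run:
```python
from h import *
from station import cams
st()
s=cams.snapshot("scene")
for r,a_ in blobs(s["pixels"],"brass",40): print(np.round(r[0]),np.round(r[1]),a_,own(ray(s,r[0],.10)))
```

```text
10.65 own [-84.3 -14.4] z 0.1034 xang 97.57970994602069 F [-0.4  1.2  0.2] 0.2968329413176938
[304. 156.] [15. 17.] 192.0 [ -8.3 122.4]
[221. 128.] [15. 11.] 70.0 [-84.4 -45.9]
```

send_rows:
  commands: "25 -0.4 0 0 0;25 -0.4 0 0 0;25 -0.4 0 0 0;25 -0.4 0 0 0;25 -0.4 0 0 0;25 -0.4 0 0 0;25 -0.4 0 0 0;25 -0.4 0 0 0;25 -0.4 0 0 0;25 -0.4 0 0 0;25 -0.4 0 0 0;25 -0.4 0 0 0;25 -0.4 0 0 0;25 -0.4 0 0 0;25 -0.4 0 0 0;25 -0.4 0 0 0"

```text
t: 12.03
tcp_pos: [0.4777, -0.1951, 0.1033]
tool_rot: [0.659, 0.752, -0.0, -0.0]
force: [-0.6, -0.2, 1.1]
finger_gap: 0.291
gripper_force: 0.6
```

send_rows:
  commands: "25 -0.4 0 0 0;25 -0.4 0 0 0;25 -0.4 0 0 0;25 -0.4 0 0 0;25 -0.4 0 0 0;25 -0.4 0 0 0;25 -0.4 0 0 0;25 -0.4 0 0 0;25 -0.4 0 0 0;25 -0.4 0 0 0;25 -0.4 0 0 0;25 -0.4 0 0 0;25 -0.4 0 0 0;25 -0.4 0 0 0;25 0 0 0 0;25 0 0 0 0;25 0 0 0 0"

```text
t: 13.45
tcp_pos: [0.4921, -0.305, 0.1031]
tool_rot: [0.659, 0.752, 0.0, -0.0]
force: [-0.0, -0.3, -0.0]
finger_gap: 0.29
gripper_force: 0.0
```

Run:
```python
from h import *
from station import cams
st()
s=cams.snapshot("scene");im=s["pixels"][60:270,40:440,::-1];cv2.imwrite("pics/s3.png",cv2.resize(im,None,fx=2,fy=2,interpolation=2))
```

```text
13.45 own [ -84.7 -253.2] z 0.1031 xang 97.58676849918956 F [-0.  -0.3 -0. ] 0.29010257770989556
```

View pics/s3.png

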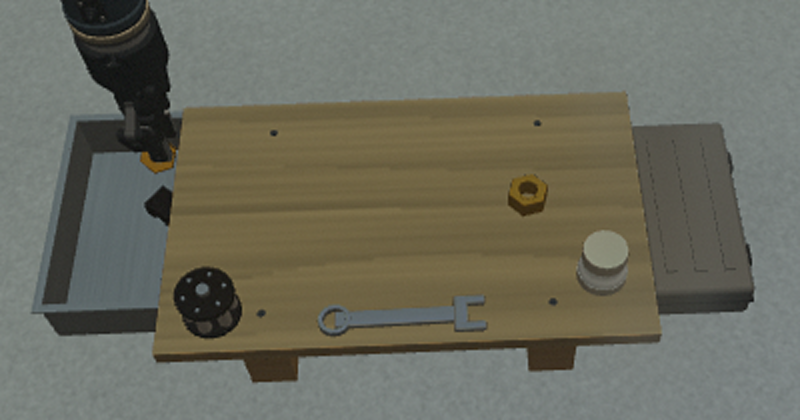

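Nut a is in the tray (crop 157,160). Next is nut b.

send_rows:
  commands: "25 0 0 -1 0;25 0 0 -1 0;25 0 0 -1 0;25 1 0.18 0 0;25 1 0.18 0 0;25 1 0.18 0 0;25 1 0.18 0 0;25 1 0.18 0 0;25 1 0.18 0 0;25 1 0.18 0 0;25 1 0.18 0 0;25 1 0.18 0 0;25 1 0.18 0 0;25 1 0.18 0 0;25 1 0.18 0 0;25 1 0.18 0 0;25 1 0.18 0 0;25 1 0.18 0 0;25 1 0.18 0 0;25 1 0.18 0 0"

```text
t: 15.17
tcp_pos: [0.5075, 0.0412, 0.1634]
tool_rot: [0.658, 0.753, -0.0, -0.0]
force: [-0.3, -0.0, -0.1]
finger_gap: 0.294
gripper_force: 0.0
```

send_rows:
  commands: "25 1 0.18 0 0;25 1 0.18 0 0;25 1 0.18 0 0;25 1 0.18 0 0;25 0.15 0 0 0;25 0 0 0 0;25 0 0 0 0"

```text
t: 15.75
tcp_pos: [0.511, 0.1238, 0.1633]
tool_rot: [0.658, 0.753, -0.0, -0.0]
force: [-0.6, -0.9, 0.2]
finger_gap: 0.287
gripper_force: 0.0
```

```bash
python3 -c "
from h import *
st()"
```

```text
15.75 own [ -8.9 169.3] z 0.1633 xang 97.65676813506299 F [-0.6 -0.9  0.2] 0.28745525531402655
```

send_rows:
  commands: "25 0 0 1 0;25 0 0 1 0;25 0 0 0.7 0;25 0 0 0.3 0;25 0 0 0 0;25 -0.2 0 0 0;25 -0.4 0 0 0;25 -0.4 0 0 0;25 -0.4 0 0 0;25 -0.4 0 0 0;25 -0.4 0 0 0;25 -0.4 0 0 0;25 -0.4 0 0 0;25 -0.4 0 0 0;25 -0.4 0 0 0;25 -0.4 0 0 0"

```text
t: 17.08
tcp_pos: [0.5226, 0.0398, 0.1033]
tool_rot: [0.659, 0.752, -0.0, -0.0]
force: [-0.2, 1.7, 1.0]
finger_gap: 0.297
gripper_force: 0.4
```

Run:
```python
from h import *
from station import cams
st()
s=cams.snapshot("scene")
for r,a_ in blobs(s["pixels"],"brass",40): print(np.round(r[0]),np.round(r[1]),a_,own(ray(s,r[0],.10)))
```

```text
17.08 own [-8.5 84.5] z 0.1033 xang 97.58908499294579 F [-0.2  1.7  1. ] 0.2970859311478847
[271. 156.] [14. 16.] 168.5 [-10.6  56.5]
[119. 137.] [16. 17.] 196.0 [ -68.5 -256.8]
```

Nut b is centred ahead of the fingers. It has about 340 mm to go.

send_rows:
  commands: "25 -0.4 0 0 0;25 -0.4 0 0 0;25 -0.4 0 0 0;25 -0.4 0 0 0;25 -0.4 0 0 0;25 -0.4 0 0 0;25 -0.4 0 0 0;25 -0.4 0 0 0;25 -0.4 0 0 0;25 -0.4 0 0 0;25 -0.4 0 0 0;25 -0.4 0 0 0;25 -0.4 0 0 0;25 -0.4 0 0 0;25 -0.4 0 0 0;25 -0.4 0 0 0;25 -0.4 0 0 0;25 -0.4 0 0 0;25 -0.4 0 0 0;25 -0.4 0 0 0"

```text
t: 18.8
tcp_pos: [0.5438, -0.1187, 0.1033]
tool_rot: [0.659, 0.752, -0.0, -0.0]
force: [0.5, -0.0, 0.1]
finger_gap: 0.289
gripper_force: 0.2
```

send_rows:
  commands: "25 -0.4 0 0 0;25 -0.4 0 0 0;25 -0.4 0 0 0;25 -0.4 0 0 0;25 -0.4 0 0 0;25 -0.4 0 0 0;25 -0.4 0 0 0;25 -0.4 0 0 0"

```text
t: 19.47
tcp_pos: [0.5522, -0.1822, 0.1033]
tool_rot: [0.659, 0.752, 0.0, -0.0]
force: [0.3, 0.2, -0.6]
finger_gap: 0.292
gripper_force: 0.2
```

Run:
```python
from h import *
from station import cams
st()
s=cams.snapshot("scene")
for r,a_ in blobs(s["pixels"],"brass",40): print(np.round(r[0]),np.round(r[1]),a_,own(ray(s,r[0],.10)))
```

```text
19.47 own [  -8.7 -139.4] z 0.1033 xang 97.59407505512695 F [ 0.3  0.2 -0.6] 0.2919504960497483
[119. 137.] [16. 17.] 197.0 [ -68.5 -256.8]
```

Run:
```python
from h import *
from station import cams
s=cams.snapshot("scene");im=s["pixels"][60:270,40:440,::-1];cv2.imwrite("pics/s4.png",cv2.resize(im,None,fx=2,fy=2,interpolation=2))
```

```text
(no output)
```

View pics/s4.png

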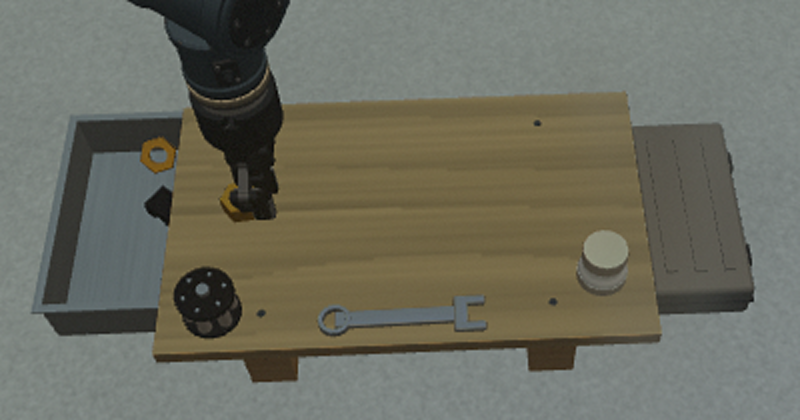

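Nut b is still in front of the fingers (crop 238,205). Nut a (157,155) and the clamp are in the tray, so I'll finish the sweep and lift.

send_rows:
  commands: "25 -0.4 0 0 0;25 -0.4 0 0 0;25 -0.4 0 0 0;25 -0.4 0 0 0;25 -0.4 0 0 0;25 -0.4 0 0 0;25 -0.4 0 0 0;25 -0.4 0 0 0;25 -0.4 0 0 0;25 -0.4 0 0 0;25 -0.4 0 0 0;25 -0.4 0 0 0;25 -0.4 0 0 0;25 -0.4 0 0 0;25 -0.4 0 0 0;25 0 0 0 0;25 0 0 0 0;25 0 0 0 0"

```text
t: 21.07
tcp_pos: [0.5677, -0.3, 0.1032]
tool_rot: [0.659, 0.752, 0.0, -0.0]
force: [1.0, 0.7, -0.2]
finger_gap: 0.292
gripper_force: 0.0
```

send_rows:
  commands: "25 0 0 -1 0;25 0 0 -1 0;25 0 0 -1 0;25 0 0 -1 0;25 0 0 -1 0;25 -0.8 -0.8 0 0;25 -0.8 -0.8 0 0;25 -0.8 -0.8 0 0;25 -0.8 -0.8 0 0;25 -0.8 -0.8 0 0;25 -0.8 -0.8 0 0;25 0 0 0 0;25 0 0 0 0"

```text
t: 22.15
tcp_pos: [0.4849, -0.4083, 0.2032]
tool_rot: [0.659, 0.752, 0.0, -0.0]
force: [-0.4, 0.2, 0.1]
finger_gap: 0.295
gripper_force: 0.0
```

Run:
```python
from h import *
from station import cams
st()
s=cams.snapshot("scene");im=s["pixels"][60:270,40:440,::-1];cv2.imwrite("pics/s5.png",cv2.resize(im,None,fx=2,fy=2,interpolation=2))
```

```text
22.15 own [-105.6 -354.6] z 0.2032 xang 97.48448720716658 F [-0.4  0.2  0.1] 0.2945849099137256
```

View pics/s5.png

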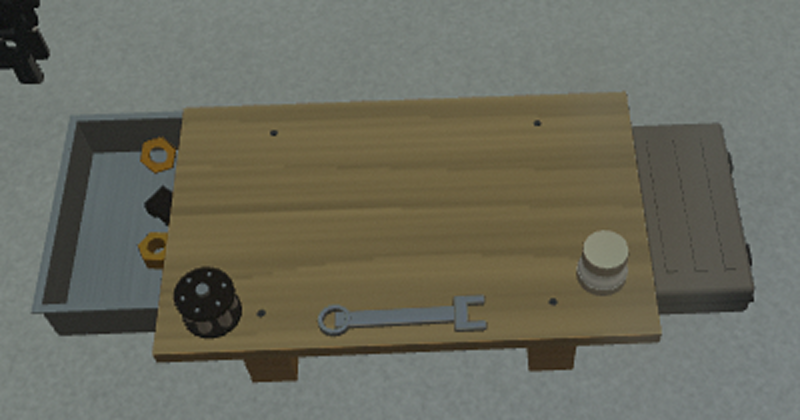

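The board is clear. Both nuts (157,155 and 155,248) and the clamp (160,205) are in the tray, the jar, rotor and wrench haven't moved, and the arm is clear of everything.

```bash
python3 -c "
from station import sign_off
print(sign_off())"
```

```text
the job is handed in; nothing more can be done
None
```

I swept both brass nuts and the clamp half off the board into the tray, left the jar, rotor and wrench where they were, and handed the job in at about 22 s of the 64 s limit.

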